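# Refit the snack station: press the grate level, hold the bin cover flush

### The arm

A 6-joint arm with a two-finger parallel gripper is mounted at the origin on the work surface. World frame = base frame: x ahead of the robot, y to its left, z up, the work surface at z = 0. Lengths are in mm, angles in rad, forces in N, time in s.
With the tool pointing down it reaches from about 350 to 775 mm from the base axis. Payload 7.3 kg.
Tool frame: the origin (TCP) lies midway between the tips of the shut fingers; the grasp point (between the pads) lies 19 mm behind it; z points along the fingers, y is the line along which they close (so a half turn about z gives the same grasp; the last joint's range is limited). The gripper opens to 92 mm and grips with 3 to 60 N. Pads are 19 mm wide; open, the fingers measure 130 mm over their backs; the gripper's body (75 mm by 190 mm) begins 47 mm behind the grasp point.
Start: joints at [-1.419, 0.342, 1.524, -0, 1.275, -0.146], TCP at [154.067, -501.905, 226.741] pointing down, gripper open.
Joint ranges: [-2.53, 2.53], [-0.77, 2.02], [0.04, 2.7], [-1, 4.14], [0.28, 2.66], [-3.11, 3.11]. Speed limits (rad/s): [2.57, 2.57, 3.14, 3.14, 3.14, 3.14].

### API

Orientations are given as [roll, pitch, yaw] about the fixed x, y, z axes, in that order (R = Rz(yaw) Ry(pitch) Rx(roll)).
In Python, from plant import get_obs, capture, camera_model, close_job, search_frame, regions_of, pinpoint gives the robot as it stands. The module is installed in compiled form; this text tells all that it offers.
- The arm moves only by the shell command python3 -m pendant 'ROWS'. ROWS is JSON, one flat list of numbers, 7 for each row, row after row: the shift along the tool's x, y, z in units of 30 mm (1.0 is 30 mm), then the turn, a rotation vector about the tool's x, y, z in units of 4 degrees (1.0 is 4 degrees), then the closure, from -1 (fully open) to 1 (shut), so that 0 is half open. In form: [dx, dy, dz, wx, wy, wz, gripper, dx, dy, dz, wx, wy, wz, gripper, ...]. A call has 1 to 12 rows; each row shifts and turns the commanded pose from where the row before left it, along the tool's axes as they then stand; what a row does not reach is not made up. A row lasts 1/10 s, in which the tool goes at most 50 mm and 8.59 degrees, less where a joint would pass 70% of its speed; a pose out of reach is approached as far as the arm can. A call with a number of a shift or a turn outside -1 to 1 is refused whole. A call with a gripper value outside its range is refused whole. The fingers move at their own pace and stop on an object; the grip force is fixed at half the most. Time passes only in rows, so rows that do not move let the fingers close. It gives the time, the measured TCP pose, the force, the opening and the grip force at its end, in the units of the state.
- get_obs(): the state, without advancing time (a new reading comes with each control period).
- capture(name): name is "scene" or "top" or "wrist"; returns the picture (420x560x3 uint8, red, green, blue); there is no depth.
- camera_model(name): a dict with "fov_y" (degrees; the focal length in pixels is half the picture's height over the tangent of half this angle, whatever the lens; pixels are square), "cx", "cy" (the principal point, pixels), "D" ([k1, k2, p1, p2, k3] as OpenCV has them; the pictures are not rectified), "pose" (4x4, takes a point from camera to world coordinates). Camera axes: x right, y up, looking along -z (the intrinsics and any distortion apply to the point x, -y, -z); pixel columns grow to the right and rows downward; lengths in mm; the calibration is good to about 2 mm. A picture is of the moment at which its call begins: read the wrist's pose just before it. camera_model takes no time and is no camera call; for the wrist camera it gives the pose at the moment of the call.
- close_job(): hands the job in; it is judged then, once.
Trained networks look in the newest picture that a camera, given by its name, has taken for a name from the list of things; names that differ only in an ending like _2 or _b are one class to them, and where a whole thing is asked for, a point or a joint stands for the part that bears it (a point fixed in the world has none). Each returns a list of dicts, best first, with "score" (0 to 1); they miss things now and then, are a little off and sometimes report something else, mostly with a low value. They report only what shows in the picture. A call takes as long as a camera call. They do not tell look-alikes from the thing itself.
- search_frame(camera, thing): "location" ([column, row] in pixels, amid what is visible of it).
- regions_of(camera, thing): "pixels" (420x560 bool, what is visible of it) and "location" ([column, row] in pixels, amid what is visible of it).
- pinpoint(camera, thing): "location" ([column, row] in pixels: a listed point, or the origin of a listed thing).
The state is a dict: "time": time; "joint_positions": joint angles; "dq": joint speeds; "tau": joint torques, N m; "tool_pos": TCP position; "tcp_rot": TCP orientation; "contact_force": force on the tool from outside, world axes, zero at the start; "moment": the same for the moment, N m; "grip_width": finger opening in mm; "finger_force": force on a finger pad.
Only numpy, scipy, OpenCV 4.12 (cv2) and the standard library are available. Lean on these libraries where they do the work, as an engineer would, in place of code of your own. Each camera call takes 0.05 s, during which the arm holds its last target. There are 200 camera calls.

### The job

Get the snack station ready to serve: first press the popped-up steel crumb grate down until it sits level in its tray, then take the green cover by its black fin and lay it on the sloped bin behind the grate, edges in line with the bin's rim and flush all round. The black seal has to set, so finish while still gripping the fin and pressing the cover gently but firmly onto the rim, without letting go. Do not change the bin's tilt, never press it hard, and leave the cups, mug, jar and spoon where they are.

Things in the scene. Friction and masses are not known exactly. Their poses are not given: they have to be found in the camera images.
- station: Fixed white snack station, base 270 (x) x 180 (y) mm, deck 22 mm high; position and yaw vary. Origin at table height, 5 mm in front of the base's middle; x points from the grate (robot side) to the bin, y along the grate's hinge and the bin's pivot, z up. The bin stands behind the grate between two cheeks (outer width 170 mm, tops 90 mm above the table).
- grate (a joint): Tilt (rad) of the steel perforated crumb grate, 92 (x) x 128 (y) x 6 mm, hinged at its rear on stiff clips, 24 mm in front of the station's origin. 0 = level, its top flush with the deck, on a hard stop; positive = its front (robot-side) edge stands up. It stays where it is left; pressing the front edge down takes about 3 to 5 N.
- grate_lip (a point): Point on the grate's top surface, at mid width, 11 mm behind its free front edge: where to press. Turns with the grate.
- bin: White open bin of orange snacks, 110 (x) x 130 (y) mm outside, with a black springy seal 12 mm wide all round its rim. Origin on its pivot axis (y), 85 mm above the table, 70 mm behind the station's origin; z is square to the rim. The rim leans towards the robot by 0.2 to 0.45 rad, held by a stiff friction pivot (2 N m); a push square to the rim's middle does not turn it.
- bin_face (a point): Middle of the bin's mouth, in the plane of the seal's top, 25 mm out from the bin's origin. The seal stays parallel and sinks 0.4 mm per N pressed on it (8 mm at most), and this point with it. x goes up the slope away from the robot, y along the pivot, z out square to the rim.
- bin_lip (a point): Middle of the lower (robot-side) outer edge of the bin's white wall, 10 mm below the top of the seal.
- cover: Loose green plate 110 (x) x 130 (y) x 6 mm, 0.1 to 0.2 kg, lying flat, fin up, left or right of the station. Origin at the centre of its underside, z up. The black grip fin on the middle of the top is 50 mm long in x, 14 mm thick in y, from 6 to 41 mm above the underside. In place, the origin lies on bin_face, x and y parallel to the bin's (either way round).
- cups: Bystander: short stack of paper cups, 77 mm wide, 118 mm tall, origin under its centre.
- mug: Bystander: blue mug, 80 mm wide plus handle, 90 mm tall, origin under its centre.
- jar: Bystander: amber jar with steel lid, 72 mm wide, 110 mm tall, origin under its centre.
- spoon: Bystander: long spoon lying on the table at the robot's right, origin under its middle.
Mind the look-alikes: they are no part of the job. There is more than one size of the cover; the one meant has the size given above.

How it is judged (in metres and radians):
On the way, in this order (a step that is already met when the one before it is completed fails the run):
1. the grate has been pressed down level in its tray (value of joint grate below 0.03 rad), for 0.2 s.
2. the cover is held flush on the sloped rim under light pressure (angle between the z axis of cover and the z axis of bin_face, either way round below 0.04 rad and angle between the x axis of cover and the x axis of bin_face, either way round below 0.12 rad and x of cover in the frame of bin_face between -0.01 and 0.01 m and y of cover in the frame of bin_face between -0.01 and 0.01 m and z of cover in the frame of bin_face between -0.003 and 0.0025 m and contact force between cover and bin between 3 and 22 N and contact force between the fingers and cover above 25 N and linear speed of cover below 0.02 m/s and value of joint grate below 0.03 rad), for 0.3 s.
At the end, for the whole second after the job is handed in: Grate level (under 0.03 rad). The gripper still grips the cover (over 25 N in sum) and presses it on the bin's seal with 3 to 22 N: parallel within 0.04 rad, underside on the seal within 2.5 mm, centred within 10 mm each way, edges in line within 0.12 rad, at rest (all of step 2); the arm keeps its last pose, push and grip.
It fails at once if the bin's tilt was changed (its lower edge moved over 6 mm) (distance of bin_lip from where it was at the start of the episode above 0.006 m).
It fails at once if the cover was pressed hard on the bin (over 45 N) (contact force between cover and bin above 45 N).
It fails at once if the cups, mug, jar or spoon was moved over 30 mm (distance of any of cups, mug, jar, spoon from where it was at the start of the episode above 0.03 m).
It also fails if it takes over 48 s, if anything falls off the work surface, if the arm or the gripper's body presses on something with over 40 N, if the wrist force passes 120 N, or if a joint passes its speed limit or range.

## Working session

There is one attempt and no reset: what is moved stays moved. The work goes in short steps, Python scripts to look and compute and a shell command to move; the robot and the scene stay as the last step left them, time stands still between calls to the robot, and variables do not carry over. Pictures are saved under pics/ and viewed, at most 10 in all, crops included, and the job is handed in when it is done.

```bash
mkdir -p pics; cat > h.py <<'E'
import numpy as np,cv2
from plant import *
from scipy.spatial.transform import Rotation as R
def K(m):
    f=210/np.tan(np.radians(m["fov_y"])/2); return np.array([[f,0,m["cx"]],[0,f,m["cy"]],[0,0,1.]])
def ray(m,px):
    u=cv2.undistortPoints(np.array(px,float).reshape(-1,1,2),K(m),np.array(m["D"],float)).reshape(-1,2)
    P=np.array(m["pose"]); d=np.c_[u[:,0],-u[:,1],-np.ones(len(u))]@P[:3,:3].T
    return P[:3,3],d
def onz(m,px,z):
    o,d=ray(m,px); return o+d*((z-o[2])/d[:,2])[:,None]
def proj(m,X):
    P=np.array(m["pose"]); c=(np.asarray(X,float)-P[:3,3])@P[:3,:3]
    c=c*[1,-1,-1]
    return cv2.projectPoints(c.reshape(-1,1,3),np.zeros(3),np.zeros(3),K(m),np.array(m["D"],float))[0].reshape(-1,2)
def tri(obs):
    A=np.zeros((3,3));b=np.zeros(3)
    for m,px in obs:
        o,d=ray(m,px);d=d[0]/np.linalg.norm(d[0]);Q=np.eye(3)-np.outer(d,d);A+=Q;b+=Q@o
    return np.linalg.solve(A,b)
def save(n,im): cv2.imwrite("pics/"+n,im[:,:,::-1])
E
python3 - <<'E'
from h import *
np.set_printoptions(precision=1,suppress=True)
ims={}
for c in("scene","top"):
    ims[c]=capture(c);m=camera_model(c);print(c,m["fov_y"],np.array(m["pose"])[:3,3])
    np.save("pics/"+c,ims[c])
    for t in("station","grate","grate_lip","bin","bin_face","bin_lip","cover","cups","mug","jar","spoon"):
        print(t,[(np.array(r["location"]),round(r["score"],2)) for r in pinpoint(c,t)][:3])
cv2.imwrite("pics/a.png",cv2.resize(np.vstack([ims["scene"],ims["top"]])[:,:,::-1],(400,600)))
save("scene.png",ims["scene"]);save("top.png",ims["top"])
print(get_obs())
E
```

```text
scene 52.80412599240256 [1370.7  251.7  893.3]
station [(array([301.3, 250.3]), 0.85)]Traceback (most recent call last):
  File "<stdin>", line 8, in <module>
ValueError: it knows: bin, bin_face, bin_lip, cover, cups, grate_lip, jar, mug, spoon, station
```

```bash
python3 - <<'E'
from h import *
np.set_printoptions(precision=1,suppress=True)
for c in("scene","top"):
    im=capture(c);m=camera_model(c);print(c,m["fov_y"],np.array(m["pose"])[:3,3])
    save(c+".png",im)
    for t in("station","grate_lip","bin","bin_face","bin_lip","cover","cups","mug","jar","spoon"):
        print(t,[(np.array(r["location"]),round(r["score"],2)) for r in pinpoint(c,t)][:4])
print(get_obs())
E
```

```text
scene 52.80412599240256 [1370.7  251.7  893.3]
station [(array([302.7, 251.1]), 0.83)]
grate_lip [(array([308.8, 216.6]), 0.74)]
bin [(array([293.5, 246.3]), 0.69), (array([310.6, 212.6]), 0.31)]
bin_face [(array([292.1, 237.9]), 0.85), (array([151. , 223.9]), 0.43)]
bin_lip [(array([296.2, 229.4]), 0.82), (array([292.3, 238.8]), 0.52)]
cover [(array([216.6, 211.7]), 0.75), (array([206.8, 172.8]), 0.64), (array([257. , 184.8]), 0.61), (array([310.9, 216.3]), 0.34)]
cups [(array([220.1, 209.6]), 0.58), (array([418.8, 245.2]), 0.56)]
mug [(array([386.5, 312.1]), 0.72), (array([216.2, 211.6]), 0.32)]
jar [(array([184.6, 259.3]), 0.8)]
spoon [(array([152. , 226.7]), 0.66), (array([292.3, 240.1]), 0.15)]
top 54.30091363594247 [ 431.6  -86.2 1188.3]
station [(array([246.9, 201.7]), 0.6)]
grate_lip [(array([243.6, 231.4]), 0.62)]
bin [(array([243.1, 174.4]), 0.84)]
bin_face [(array([243.1, 237.3]), 0.72)]
bin_lip [(array([238.4, 197.3]), 0.71)]
cover [(array([348.8, 228.9]), 0.84), (array([390. , 287.7]), 0.78), (array([320.8, 287.6]), 0.73)]
cups [(array([134.5, 246.1]), 0.67)]
mug [(array([152.9, 155.2]), 0.59)]
jar [(array([345.9, 155.9]), 0.57)]
spoon [(array([405.1, 188.9]), 0.88)]
{'time': 1.2, 'joint_positions': array([-1.4,  0.3,  1.5,  0. ,  1.3, -0.1]), 'dq': array([ 0.,  0.,  0.,  0., -0.,  0.]), 'tau': array([ -0. , -43.1, -24.4,   0.1,   0. ,   0. ]), 'tool_pos': array([ 154.1, -501.9,  226.7]), 'tcp_rot': array([3.1, 0. , 0.3]), 'contact_force': array([-0.2, -0.1,  0.2]), 'moment': array([ 0.,  0., -0.]), 'finger_force': 0.0, 'grip_width': 91.81130413676536}
```

View pics/top.png

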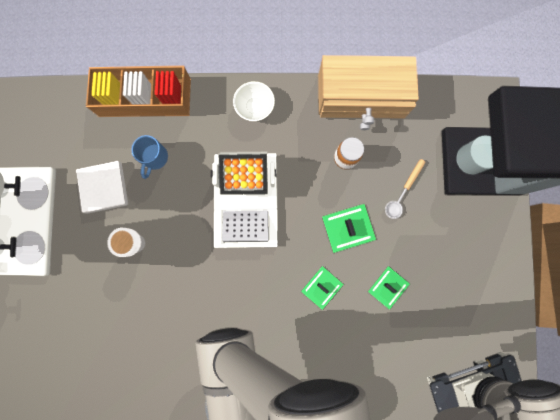

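View pics/scene.png

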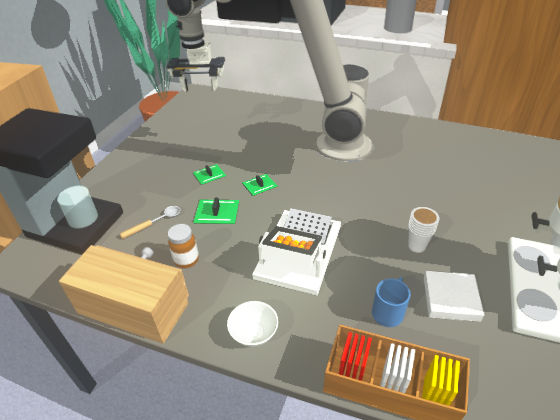

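The top view shows the station at about (245,200), with the grate popped up at (245,227) and the bin at (243,174). The large cover is at (349,229) and two smaller look-alikes are at (323,288) and (389,288). The cups are at (125,242) and the mug at (148,152). Next come coarse positions.

```bash
python3 - <<'E'
from h import *
np.set_printoptions(precision=1,suppress=True)
m=camera_model("top");ms=camera_model("scene")
im=cv2.imread("pics/top.png");b,g,r=[im[:,:,i].astype(int) for i in range(3)]
G=((g>110)&(g-r>60)&(g-b>40)).astype(np.uint8)
G=cv2.morphologyEx(G,cv2.MORPH_CLOSE,np.ones((9,9)))
for c in cv2.findContours(G,0,1)[0]:
    if cv2.contourArea(c)<300: continue
    w=onz(m,c.reshape(-1,2),6)[:,:2].astype(np.float32); print("green",cv2.minAreaRect(w))
capture("top")
for r in regions_of("top","station")[:1]:
    c=max(cv2.findContours(r["pixels"].astype(np.uint8),0,1)[0],key=cv2.contourArea)
    w=onz(m,c.reshape(-1,2),22)[:,:2].astype(np.float32);print("station",cv2.minAreaRect(w))
for t,a,b_ in(("grate_lip",(308.8,216.6),(243.6,231.4)),("bin_lip",(296.2,229.4),(238.4,197.3)),("bin",(293.5,246.3),(243.1,174.4))):
    X=tri([(ms,a),(m,b_)]);print(t,X,proj(ms,X)-a,proj(m,X)-b_)
print("cover",onz(m,(348.8,228.9),0),"cups",onz(m,(125,242),118),"jar",onz(m,(351,148),110),"mug",onz(m,(148,148),90))
w=camera_model("wrist");o=get_obs();T=R.from_euler("xyz",o["tcp_rot"]).as_matrix()
print("cam in tool",T.T@(np.array(w["pose"])[:3,3]-o["tool_pos"]),"\n",T.T@np.array(w["pose"])[:3,:3],w["fov_y"]);print(T)
E
```

```text
green ((333.7788391113281, -408.11187744140625), (80.60079956054688, 94.56080627441406), 50.129119873046875)
green ((334.2259216308594, -216.24081420898438), (80.28404235839844, 95.44917297363281), 49.4731559753418)
green ((505.10546875, -295.27392578125), (110.21302032470703, 130.8487091064453), 16.79037857055664)
station ((587.614013671875, 8.107154846191406), (275.81671142578125, 190.95726013183594), 2.617089033126831)
grate_lip [490.9   6.1  51.3] [[-0.4  0. ]] [[-0.4  0.1]]
bin_lip [584.9   8.5  87.9] [[ 3.4 -0.2]] [[ 3.2 -1.1]]
bin [645.4   8.3  81.2] [[-1.  0.]] [[-0.9  0.3]]
cover [[ 501.9 -296.9    0. ]] cups [[458.2 312.5 118. ]] jar [[ 714.4 -287.5  110. ]] mug [[718.8 270.3  90. ]]
cam in tool [  70.8    0.7 -156.2] 
 [[-0.   1.   0.3]
 [ 1.   0.   0. ]
 [ 0.   0.3 -1. ]] 71.29638969499206
[[ 1.   0.3  0. ]
 [ 0.3 -1.  -0. ]
 [-0.   0.  -1. ]]
```

```bash
cat >> h.py <<'E'
def delta(p,Rt=None,o=None):
    "tool-frame shift (units of 30mm) and rotvec (4deg units) from the measured pose to p,Rt"
    o=o or get_obs();T=R.from_euler("xyz",o["tcp_rot"])
    print("t",round(o["time"],2),"pos",o["tool_pos"],"shift",np.round(T.inv().apply(np.array(p)-o["tool_pos"])/30,3),end=" ")
    if Rt is not None: print("rot",np.round((T.inv()*Rt).as_rotvec(degrees=True)/4,3),end="")
    print()
def down(yaw): return R.from_euler("xyz",[np.pi,0,yaw])
E
python3 - <<'E'
from h import *
o=get_obs();print(o["tcp_rot"]);delta((540,7,250),down(.046))
E
```

```text
[3.14144647e+00 3.14467769e-05 2.97799619e-01]
t 1.3 pos [ 154.07220288 -501.92275722  226.74807365] shift [ 17.276 -12.443  -0.777] rot [2.000e-03 0.000e+00 3.607e+00]
```

```bash
python3 -m pendant '[1,-0.72,-0.06,0,0,0,1,1,-0.72,-0.06,0,0,0,1,1,-0.72,-0.06,0,0,0,1,1,-0.72,-0.06,0,0,0,1,1,-0.72,-0.06,0,0,0,1,1,-0.72,-0.06,0,0,0,1,1,-0.72,-0.06,0,0,0,1,1,-0.72,-0.06,0,0,0,1,1,-0.72,-0.06,0,0,0,1,1,-0.72,-0.06,0,0,0,1,1,-0.72,-0.06,0,0,0,1,1,-0.72,-0.06,0,0,0,1]'
python3 -m pendant '[1,-0.72,-0.01,0,0,0,1,1,-0.72,-0.01,0,0,0,1,1,-0.72,-0.01,0,0,0,1,1,-0.72,-0.01,0,0,0,1,1,-0.72,0,0,0,0,1,0.27,-0.2,0,0,0,0.9,1,0,0,0,0,0,0.9,1,0,0,0,0,0,0.9,1,0,0,0,0,0,0.9,1,0,0,0,0,0,0,1,0,0,0,0,0,0,1]'
python3 - <<'E'
from h import *
import pickle
np.set_printoptions(precision=1,suppress=True)
delta((540,7,250),down(.046))
m=camera_model("wrist");im=capture("wrist");save("w1.png",im);pickle.dump(m,open("w1.pkl","wb"))
for t in("station","grate_lip","bin","bin_face","bin_lip"):
    print(t,[(np.array(r["location"]),round(r["score"],2)) for r in pinpoint("wrist",t)][:2])
E
```

```text
time: 2.5
tool_pos: [422.9, -147.2, 248.6]
tcp_rot: [3.141, -0.0, 0.298]
contact_force: [0.1, -0.8, 0.3]
grip_width: 2.1
finger_force: 0.0
time: 3.6
tool_pos: [539.8, 6.9, 249.5]
tcp_rot: [3.142, 0.0, 0.048]
contact_force: [-0.4, -0.4, -0.2]
grip_width: 0.7
finger_force: 0.0
t 3.6 pos [539.8   6.9 249.5] shift [ 0. -0. -0.] rot [0. 0. 0.]
station [(array([286. , 160.7]), 0.97)]
grate_lip [(array([283.4, 240.1]), 0.62)]
bin []
bin_face [(array([522.3,  64.3]), 0.48)]
bin_lip [(array([286.8, 153.2]), 0.84)]
```

View pics/w1.png

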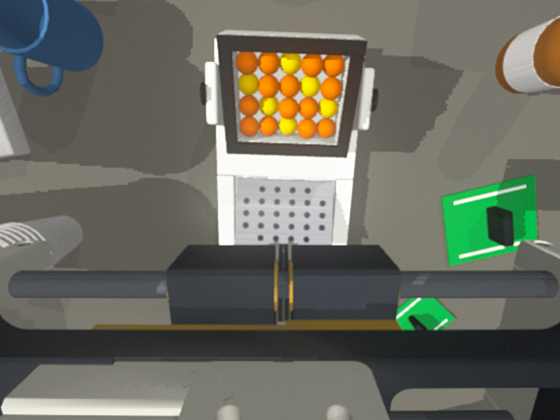

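The wrist picture shows the bin's black seal with outer corners at about (219,37), (366,39), (349,157) and (228,153), the grate at (285,210) and the big cover at (490,220). I'll fit the station pose and the lean to the seal corners.

```bash
cat > fit.py <<'E'
from h import *
from scipy.optimize import least_squares
def quad(img,guess,half=8):
    "refine quad corners: along each edge find the dark/bright step, fit lines, intersect"
    g=cv2.GaussianBlur(cv2.cvtColor(img,cv2.COLOR_BGR2GRAY),(0,0),.8).astype(np.float32);gs=np.array(guess,float);c=gs.mean(0);L=[]
    for i in range(4):
        a,b=gs[i],gs[(i+1)%4];t=(b-a)/np.linalg.norm(b-a);n=np.array([t[1],-t[0]]);n*=np.sign(n@((a+b)/2-c));P=[]
        for s in np.linspace(.15,.85,40):
            p=a+s*(b-a);k=np.arange(-half,half+.01,.25);q=(p+k[:,None]*n).astype(np.float32)
            v=cv2.remap(g,q[:,0].reshape(1,-1),q[:,1].reshape(1,-1),1)[0];d=np.abs(np.gradient(v));P.append(p+k[d.argmax()]*n)
        vx=cv2.fitLine(np.array(P,np.float32),cv2.DIST_HUBER,0,.01,.01).ravel();L.append(np.cross([*vx[2:],1],[*(vx[2:]+vx[:2]),1]))
    r=[np.cross(L[i-1],L[i]) for i in range(4)];return np.array([x[:2]/x[2] for x in r])
def bin_T(p,zf=25):
    x,y,yaw,th=p;B=R.from_euler("z",yaw)*R.from_euler("y",-th)
    o=np.array([x,y,0])+R.from_euler("z",yaw).apply([70,0,85]);return o+B.apply([0,0,zf]),B
C=np.array([[55,65,0],[55,-65,0],[-55,-65,0],[-55,65,0.]])
def fit(views,p0=(582,8,.046,.3)):
    f=lambda p:np.concatenate([(proj(m,bin_T(p)[0]+bin_T(p)[1].apply(C))-q).ravel() for m,q in views])
    s=least_squares(f,p0,x_scale=[10,10,.1,.1]);return s.x,f(s.x).reshape(-1,2)
E
python3 - <<'E'
from fit import *
import pickle
np.set_printoptions(precision=3,suppress=True)
m=pickle.load(open("w1.pkl","rb"));im=cv2.imread("pics/w1.png")
q=quad(im,[(219,37),(366,39),(349,157),(228,153)]);print(q)
v=[(m,q)];p,r=fit(v);print(p,"\n",r,bin_T(p)[0])
mt=camera_model("top");it=cv2.imread("pics/top.png");P=proj(mt,bin_T(p)[0]+bin_T(p)[1].apply(C));print("pred top",P)
qt=quad(it,P,4);print("top",qt);print(fit(v+[(mt,qt)]))
delta((473,6,75),down(.046))
E
```

```text
[[213.958  34.283]
 [365.113  39.723]
 [355.703 157.764]
 [219.733 152.451]]
[571.486   4.627   0.02   -0.102] 
 [[ 5.635 -1.251]
 [-4.071 -2.415]
 [-2.303  0.913]
 [ 0.622  2.59 ]] [644.013   6.096 109.87 ]
pred top [[218.221 154.196]
 [266.127 153.303]
 [266.611 192.65 ]
 [217.594 193.516]]
top [[219.085 154.593]
 [265.999 153.797]
 [267.019 193.396]
 [215.328 193.377]]
(array([571.323,   4.852,   0.018,  -0.106]), array([[ 5.717, -1.224],
       [-4.142, -2.084],
       [-2.456,  1.077],
       [ 0.37 ,  2.487],
       [-0.843, -0.394],
       [ 0.139, -0.4  ],
       [-0.482, -0.704],
       [ 2.181,  0.086]]))
t 3.9 pos [539.86    6.865 249.541] shift [-2.228 -0.076  5.818] rot [ 0.001 -0.001  0.012]
```

```bash
cat >> fit.py <<'E'
def dark_quad(img,seed,thr=75):
    m=(img.max(2)<thr).astype(np.uint8);n,l,st,_=cv2.connectedComponentsWithStats(m)
    c=(l==l[seed[1],seed[0]]).astype(np.uint8)
    h=cv2.convexHull(max(cv2.findContours(c,0,1)[0],key=cv2.contourArea));return h.reshape(-1,2),c
E
python3 - <<'E'
from fit import *
im=cv2.imread("pics/w1.png")
print(im[100,205:240:2].max(1),im[95,352:385:2].max(1),im[28:46:2,290].max(1),im[140:164:2,290].max(1))
h,c=dark_quad(im,(290,44));print(c.sum(),cv2.boundingRect(h),cv2.approxPolyDP(h,4,True).reshape(-1,2))
cv2.imwrite("pics/w1c.png",cv2.resize(im[20:260,180:400],None,fx=2.4,fy=2.4,interpolation=2))
E
```

```text
[ 69 195 235 241 250 232 157 130 113  70  73  73  73  74  73 118 132 141] [ 71  71  71 107 133 190 221 221 222 222 130  57  60  83 100 101  98] [130 128 169 197 179  72  70  68  70] [207 201  87  90  90  92  91  94 233 253 251 252]
3348 (217, 36, 150, 102) [[217  36]
 [365  41]
 [353 112]
 [227 137]]
```

View pics/w1c.png

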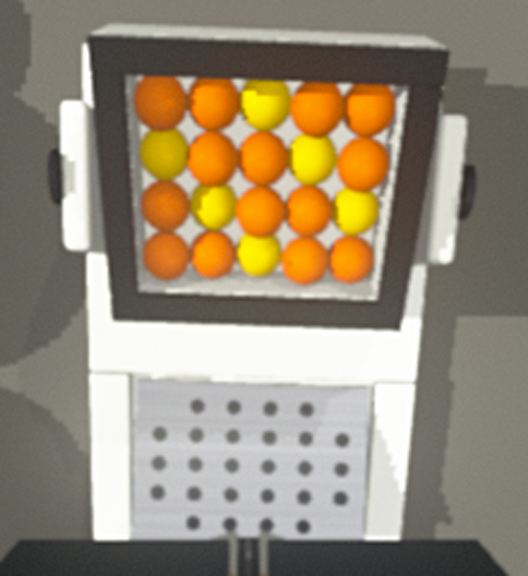

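The crop (2.4x, offset 180,20) shows the seal's outer corners at about (88,37), (448,47), (403,328) and (113,319). My earlier refinement caught the cheeks by mistake, so I'll refit from these tighter guesses.

```bash
python3 - <<'E'
from fit import *
import pickle
np.set_printoptions(precision=3,suppress=True)
m=pickle.load(open("w1.pkl","rb"));im=cv2.imread("pics/w1.png")
g=np.array([(88,37),(448,47),(403,328),(113,319)])/2.4+[180,20]
for q in(g,quad(im,g,3)):
    print(q.tolist());p,r=fit([(m,q)]);print(p,bin_T(p)[0],"\n",r)
    mt=camera_model("top");it=cv2.imread("pics/top.png");P=proj(mt,bin_T(p)[0]+bin_T(p)[1].apply(C));print("pred top",P.tolist())
ms=camera_model("scene");isc=cv2.imread("pics/scene.png");P=proj(ms,bin_T(p)[0]+bin_T(p)[1].apply(C));print(P.tolist())
a=it[135:255,200:290];b=isc[205:295,250:345]
for z,PP,o in((a,proj(mt,bin_T(p)[0]+bin_T(p)[1].apply(C)),(200,135)),(b,P,(250,205))):pass
A=cv2.resize(a,None,fx=4,fy=4,interpolation=2);B=cv2.resize(b,None,fx=4,fy=4,interpolation=2)
cv2.polylines(A,[np.int32((proj(mt,bin_T(p)[0]+bin_T(p)[1].apply(C))-[200,135]+.5)*4)],True,(255,0,255))
cv2.polylines(B,[np.int32((P-[250,205]+.5)*4)],True,(255,0,255))
o=np.zeros((480,760,3),np.uint8);o[:480,:360]=A;o[:360,370:750]=B;cv2.imwrite("pics/ov.png",o)
E
```

```text
[[216.66666666666669, 35.41666666666667], [366.6666666666667, 39.583333333333336], [347.9166666666667, 156.66666666666669], [227.08333333333334, 152.91666666666669]]
[579.08    3.815   0.021   0.401] [639.308   5.076 108.016] 
 [[-1.993 -0.53 ]
 [ 2.118 -0.154]
 [ 0.082  0.397]
 [-0.232  0.915]]
pred top [[217.21463980059832, 155.17280856123716], [266.2743528265199, 154.2251953755976], [267.21819887342633, 194.42316184991725], [219.45710236886788, 195.29668642494562]]
[[215.88426955775523, 33.99227739689516], [368.0547288440253, 39.83739085790501], [346.95335982899286, 157.1912409633641], [226.0846018215965, 152.84325803568484]]
[579.221   4.721   0.011   0.397] [639.549   5.41  108.055] 
 [[-1.016 -0.298]
 [ 0.821  0.038]
 [ 0.301  0.297]
 [-0.047  0.237]]
pred top [[217.28307596593731, 154.83641259058663], [266.33468543993513, 154.3454329416055], [266.9191548032356, 194.5811462072716], [219.1483138503524, 195.00431353595138]]
[[311.07945471166585, 251.16958855209737], [261.33053614461414, 239.6092824068598], [275.2397697263313, 225.1786399833825], [321.00819989928823, 235.30958500989516]]
```

View pics/ov.png

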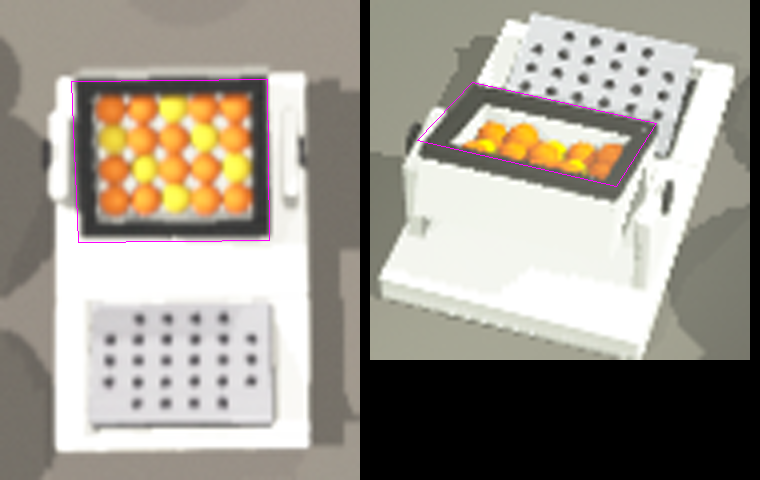

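The overlay agrees with a lean of about 0.40. I'll press the grate now and take a second view for the fit afterwards.

```bash
python3 -m pendant '[-0.7,0.02,0.5,0,0,0,1,-0.7,0.02,1,0,0,0,1,-0.7,0.02,1,0,0,0,1,0,0,1,0,0,0,1,0,0,1,0,0,0,1,0,0,1,0,0,0,1,0,0,0.7,0,0,0,1,0,0,0.3,0,0,0,1,0,0,0.2,0,0,0,1,0,0,0.2,0,0,0,1]'
python3 -m pendant '[0,0,0.2,0,0,0,1,0,0,0.2,0,0,0,1,0,0,0.1,0,0,0,1,0,0,0,0,0,0,1]'
```

```text
time: 4.9
tool_pos: [477.7, 2.0, 43.0]
tcp_rot: [3.141, -0.002, 0.047]
contact_force: [-0.1, -0.4, 3.1]
grip_width: 0.8
finger_force: 1.3
time: 5.3
tool_pos: [477.1, 2.1, 27.2]
tcp_rot: [3.142, 0.0, 0.047]
contact_force: [-0.2, -0.4, 0.6]
grip_width: 0.6
finger_force: 0.0
```

```bash
python3 -m pendant '[0,0,0.1,0,0,0,1,0,0,0.1,0,0,0,1,0,0,0,0,0,0,1]'; python3 -m pendant '[0,0,0.06,0,0,0,1,0,0,0,0,0,0,1]';
```

```text
time: 5.6
tool_pos: [477.2, 2.1, 22.1]
tcp_rot: [3.141, -0.001, 0.047]
contact_force: [-2.6, -1.1, 9.4]
grip_width: 0.3
finger_force: 4.3
time: 5.8
tool_pos: [477.3, 2.1, 21.7]
tcp_rot: [3.141, -0.001, 0.047]
contact_force: [-7.8, 0.7, 27.3]
grip_width: 0.6
finger_force: 13.2
```

```bash
python3 -m pendant '[0,0,0,0,0,0,1,0,0,0,0,0,0,1,0,0,-0.5,0,0,0,1,0,0,-1,0,0,0,1,0,0.5,-1,0,0,0,-1,0.1,0.7,-1,0,0,0,-1,0.1,0.8,-1,0,0,0,-1,0.1,0.8,-1,0,0,0,-1,0.1,0.8,-1,0,0,0,-1,0.1,0.8,-0.8,0,0,0,-1,0,0,0,0,0,0,-1,0,0,0,0,0,0,-1]'
cat > look.py <<'E'
from h import *
import pickle,sys
n=sys.argv[1];m=camera_model("wrist");im=capture("wrist");save(n+".png",im);pickle.dump(m,open(n+".pkl","wb"))
E
python3 look.py w2
```

```text
time: 7.0
tool_pos: [497.9, -129.0, 238.2]
tcp_rot: [-3.141, 0.0, 0.045]
contact_force: [-0.3, 0.5, -0.3]
grip_width: 59.8
finger_force: 0.0
```

View pics/w2.png

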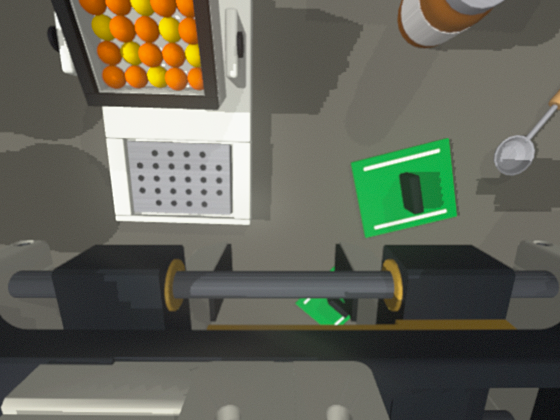

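The grate now sits level at (190,178). The cover is at (405,190) with its fin at (411,193), the seal's lower corners are at about (88,104) and (217,106), and the deck's front corners are at (117,221) and (249,224). I'll fit both objects jointly.

```bash
python3 - <<'E'
from fit import *
import pickle
np.set_printoptions(precision=3,suppress=True)
m1=pickle.load(open("w1.pkl","rb"));m2=pickle.load(open("w2.pkl","rb"));im=cv2.imread("pics/w2.png");mt=camera_model("top")
q1=np.array([[215.9,34.0],[368.1,39.8],[347,157.2],[226.1,152.8]])-0
# profiles
g=im.max(2);print("deck col150",g[208:232,150],"col240",g[208:232,240]);print("row190 R",g[190,240:258],"L",g[190,108:122])
print("seal low col150",g[96:114,150],"seal right row60",g[60,205:230], "row 20",g[20,200:225])
b,gg,r=[im[:,:,i].astype(int) for i in range(3)]
G=((gg>90)&(gg-r>50)&(gg-b>30)).astype(np.uint8);G[240:]=0
G=cv2.morphologyEx(G,cv2.MORPH_CLOSE,np.ones((9,9)))
c=max(cv2.findContours(G,0,1)[0],key=cv2.contourArea).reshape(-1,2)
print("cover",cv2.minAreaRect(onz(m2,c,6)[:,:2].astype(np.float32)),cv2.approxPolyDP(cv2.convexHull(c),5,True).reshape(-1,2))
K_=np.zeros_like(G);K_[170:218,392:432]=1
F=((im.max(2)<60)&(K_>0)).astype(np.uint8);c=max(cv2.findContours(F,0,1)[0],key=cv2.contourArea).reshape(-1,2);print("fin px",cv2.minAreaRect(c.astype(np.float32)), "at z41",cv2.minAreaRect(onz(m2,c,41)[:,:2].astype(np.float32)))
E
```

```text
deck col150 [179 179 181 191 224 236 201 152 197 243 250 249 248 222 139 110 114 115
 116 116 116 114 114 116] col240 [245 245 245 244 244 244 245 244 246 240 223 216 237 246 247 238 191 133
 117 121 122 122 118 120]
row190 R [248 247 247 247 247 247 248 248 246 226 166 128 111 109 111 111 107 109] L [ 94  97  92 113 203 252 251 249 248 248 248 248 249 248]
seal low col150 [ 73  76  76  75  78  76  79  74  75  75  68 146 250 250 246 245 245 246] seal right row60 [ 67  68  68  68  66  65  69  61  63  92 125 127 124 125 127 123 117 125
 159 188 176 178 192 203 206] row 20 [ 68  68  66  60  66  67  66  65  59  58  88 131 128 124 123 125 125 121
 124 140 177 206 210 209 192]
cover ((503.7858581542969, -293.123779296875), (109.13031768798828, 129.4425811767578), 16.847492218017578) [[448 138]
 [456 216]
 [365 237]
 [351 162]]
fin px ((411.0655212402344, 192.49127197265625), (40.24385070800781, 17.84210205078125), 82.40535736083984) at z41 ((506.1368408203125, -286.7510986328125), (52.30805969238281, 21.163070678710938), 17.220563888549805)
```

```bash
cat > fit2.py <<'E'
from fit import *
import pickle
np.set_printoptions(precision=3,suppress=True)
m1=pickle.load(open("w1.pkl","rb"));m2=pickle.load(open("w2.pkl","rb"))
q1=np.array([[215.9,34.0],[368.1,39.8],[347,157.2],[226.1,152.8]])
S=[]  # (cam, pixel, line ends, frame 's'tation/'b'in face)
E=[([55,65,-10],[55,-65,-10]),([55,-65,0],[-55,-65,0]),([-55,-65,0],[-55,65,0]),([-55,65,0],[55,65,0])]
for i in range(4):
    a,b=q1[i],q1[(i+1)%4]
    for s in(.15,.85): S.append((m1,a+s*(b-a),E[i],"b"))
for px in((150,221.5),(240,224.7)): S.append((m2,px,([-130,90,22],[-130,-90,22]),"s"))
S.append((m2,(150,106.7),E[2],"b"))
S.append((m2,(111.8,190),([-130,90,22],[0,90,22]),"s"))
S.append((m2,(249.8,190),([-130,-90,0],[0,-90,0]),"s"))
def res(p,S=S):
    out=[]
    for m,px,l,f in S:
        l=np.array(l,float)
        if f=="b": o,B=bin_T(p);W=o+B.apply(l)
        else: W=np.array([p[0],p[1],0])+R.from_euler("z",p[2]).apply(l)
        a,b=proj(m,W);t=(b-a)/np.linalg.norm(b-a);d=np.array(px)-a;out.append(d[0]*t[1]-d[1]*t[0])
    return np.array(out)
if __name__=="__main__":
    for S_ in(S,S[2:],S[:8]):
        s=least_squares(res,(579,5,.02,.35),args=(S_,),loss="soft_l1",x_scale=[10,10,.1,.1]);print(s.x,bin_T(s.x)[0],"\n",res(s.x))
E
python3 fit2.py; python3 -c "
from h import *
delta((504.3,-294,120),down(0.294))"
```

```text
[579.198   4.807   0.011   0.441] [638.517   5.43  107.605] 
 [-0.484 -0.16  -1.241  0.031 -0.185 -0.109  0.032 -1.307 -0.074 -0.323
 -0.689 -1.215  1.547]
[579.393   4.874   0.009   0.362] [640.546   5.429 108.383] 
 [-3.103 -2.6   -0.394 -0.579 -0.259 -0.06  -0.536 -0.396 -0.258 -0.384
  0.001 -1.362  1.408]
[579.098   4.709   0.012   0.439] [638.461   5.43  107.626] 
 [-0.319 -0.189 -1.143 -0.031 -0.219 -0.283  0.047 -1.382  0.048 -0.341
 -0.794 -1.031  1.721]
t 7.05 pos [ 497.45559805 -128.28408833  237.48509838] shift [-0.021  5.533  3.909] rot [-0.021  0.023 -3.548]
```

```bash
python3 - <<'E'
from fit2 import *
im=cv2.imread("pics/w1.png").max(2)
for c in(236,259,280,302,324,342):print(c,im[32:60,c])
s=(579.2,4.8,.011,.4)
for th in(.36,.4,.44):
    o,B=bin_T((579.2,4.8,.011,th));print(th,proj(m1,o+B.apply([[43,0,0],[43,0,-10],[55,0,0],[55,0,-10],[-43,0,0],[-43,0,-10],[-55,0,0]]))[:,1], proj(m1,o+B.apply([[55,65,0],[55,-65,0],[-55,-65,0],[-55,65,0]]))[:,0])
E
```

```text
236 [198 196 171 113  68  60  65  66  68  66  67  66  66  68  64  64  67  64
  68  96 132 139 132 134 141 148 154 155]
259 [195 197 194 161 103  63  66  64  66  65  69  66  67  67  69  69  70  70
  64  91 158 199 198 175 166 160 163 163]
280 [182 193 201 192 144  88  68  66  70  72  71  69  70  72  75  69  74  72
  73  67 102 183 208 198 184 173 172 166]
302 [148 182 198 201 191 146  86  65  69  69  69  68  72  70  74  71  76  74
  71  72  68 113 198 218 211 196 183 203]
324 [134 157 185 196 202 207 147  79  63  67  69  67  69  67  71  72  71  73
  71  72  68  72 123 201 211 195 166 153]
342 [127 134 166 190 198 198 183 126  70  60  69  67  67  65  66  67  66  65
  68  70  65  65  72 120 169 179 177 186]
0.36 [ 51.161  49.671  35.166  34.146 144.65  140.958 155.329] [215.2   368.523 347.634 225.569]
0.4 [ 52.769  50.721  36.833  35.223 144.868 140.841 155.276] [214.801 368.854 347.146 225.998]
0.44 [ 54.467  51.861  38.63   36.426 145.006 140.656 155.133] [214.419 369.156 346.673 226.42 ]
```

Inner and outer rim rows both agree with a lean of 0.40, so I use station (579.2, 4.8), yaw 0.011. Now to the cover.

```bash
python3 -m pendant '[0,0.9,0.5,0,0,-0.6,-1,0,1,0.5,0,0,-0.6,-1,0,1,0.5,0,0,-0.6,-1,0.2,1,0.5,0,0,-0.6,-1,0.3,1,0.6,0,0,-0.6,-1,0.3,0.5,0.6,0,0,-0.55,-1,0,0,0.6,0,0,0,-1,0,0,0,0,0,0,-1,0,0,0,0,0,0,-1]'
python3 - <<'E'
from h import *
delta((504.3,-294,10),down(0.294));m=camera_model("wrist");im=capture("wrist");save("w3.png",im)
print([(np.round(r["location"]),round(r["score"],2),np.round(onz(m,[r["location"]],0))) for r in pinpoint("wrist","cover")])
b,gg,r=[im[:,:,i].astype(int) for i in(2,1,0)]
G=((gg>90)&(gg-r>50)&(gg-b>30)).astype(np.uint8)
G=cv2.morphologyEx(G,cv2.MORPH_CLOSE,np.ones((9,9)))
for c in cv2.findContours(G,0,1)[0]:
    if cv2.contourArea(c)>300:print(cv2.minAreaRect(onz(m,c.reshape(-1,2),6)[:,:2].astype(np.float32)),cv2.boundingRect(c))
E
```

```text
time: 7.95
tool_pos: [544.2, -282.4, 123.8]
tcp_rot: [-3.139, 0.002, 0.295]
contact_force: [0.1, 0.3, 0.8]
grip_width: 91.8
finger_force: 0.0
t 7.95 pos [ 544.22129949 -282.35581862  123.81183233] shift [-1.38  -0.008  3.796] rot [-0.031  0.023  0.018]
[(array([284., 247.]), 0.67, array([[ 505., -296.,    0.]]))]
((519.55078125, -289.750732421875), (76.39712524414062, 128.51829528808594), 16.89246940612793) (216, 197, 134, 74)
```

View pics/w3.png

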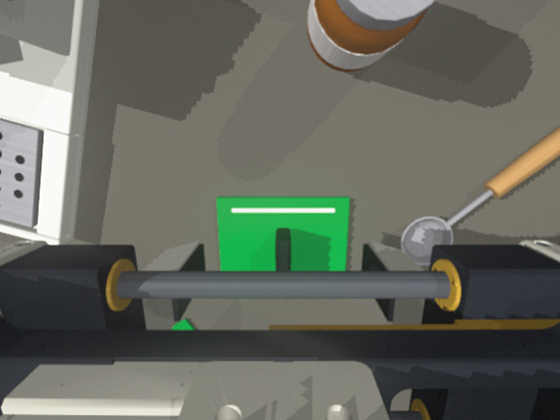

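The wrist view shows the cover aligned with the fingers: plate at (284,235), fin at (284,250), and its centre agrees within 1 mm. I'll go down and grip.

```bash
python3 -m pendant '[-0.7,0,0.4,0.03,0,0,-1,-0.69,0.01,0.5,0,-0.02,0,-1,0,0,0.9,0,0,0,-1,0,0,0.9,0,0,0,-1,0,0,0.8,0,0,0,-1,0,0,0.28,0,0,0,-1,0,0,0,0,0,0,-1,0,0,0,0,0,0,1,0,0,0,0,0,0,1,0,0,0,0,0,0,1,0,0,0,0,0,0,1]'
python3 -m pendant '[0,0,0,0,0,0,1,0,0,0,0,0,0,1,0,0,0,0,0,0,1,0,0,0,0,0,0,1]'
python3 - <<'E'
from fit import *
np.set_printoptions(precision=3,suppress=True)
o=get_obs();print(o["tool_pos"],o["tcp_rot"],o["contact_force"],o["grip_width"],o["finger_force"])
E
```

```text
time: 9.15
tool_pos: [505.0, -296.2, 12.1]
tcp_rot: [-3.141, 0.001, 0.294]
contact_force: [0.2, -0.1, 0.8]
grip_width: 64.4
finger_force: 0.0
time: 9.55
tool_pos: [504.6, -296.0, 11.3]
tcp_rot: [-3.14, 0.001, 0.294]
contact_force: [0.4, -0.5, -0.3]
grip_width: 32.6
finger_force: 0.0
[ 504.638 -295.983   11.286] [-3.14   0.001  0.294] [ 0.366 -0.522 -0.283] 32.623786375116694 0.0
```

```bash
python3 -m pendant '[0,0,0,0,0,0,1,0,0,0,0,0,0,1,0,0,0,0,0,0,1,0,0,0,0,0,0,1,0,0,0,0,0,0,1]'
python3 -m pendant '[0,0,-0.3,0,0,0,1,0,0,-0.7,0,0,0,1,0,0,-1,0,0,0,1,0,0,-1,0,0,0,1,0,0,-1,0,0,0,1,0,0,-1,0,0,0,1,0,0,-1,0,0,0,1,0,0,0,0,0,0,1,0,0,0,0,0,0,1]'
python3 - <<'E'
from fit import *
np.set_printoptions(precision=3,suppress=True)
o,B=bin_T((579.2,4.8,.011,.4));Rt=B*R.from_euler("x",np.pi)
print(o,Rt.as_euler("xyz"))
# cover underside h below TCP (along tool z): TCP z at grasp
h=11.3
for c in(80,):delta(o+B.apply([0,0,c+h]),Rt)
E
```

```text
time: 10.05
tool_pos: [504.6, -295.9, 11.3]
tcp_rot: [-3.139, 0.002, 0.294]
contact_force: [-0.9, 1.4, 0.7]
grip_width: 13.9
finger_force: 30.0
time: 10.95
tool_pos: [504.9, -296.2, 191.6]
tcp_rot: [-3.14, 0.001, 0.294]
contact_force: [-0.7, -0.2, -2.0]
grip_width: 13.9
finger_force: 30.0
[639.461   5.463 108.027] [ 3.142 -0.4    0.011]
t 10.95 pos [ 504.909 -296.233  191.565] shift [ 6.071 -8.655 -0.013] rot [-0.828  5.707  4.   ]
```

```bash
python3 -m pendant '[0.67,-0.9,0,0,0,0,1,0.67,-0.96,0,0,0,0,1,0.67,-0.97,0,0,0,0,1,0.67,-0.97,0,0,0,0,1,0.67,-0.97,0,0,0,0,1,0.67,-0.97,0,0,0,0,1,0.67,-0.97,0,0,0,0,1,0.67,-0.97,0,0,0,0,1,0.67,-0.97,0,0,0,0,1]'
python3 -m pendant '[0,0,0,-0.138,0.951,0.667,1,0,0,0,-0.138,0.951,0.667,1,0,0,0,-0.138,0.951,0.667,1,0,0,0,-0.138,0.951,0.667,1,0,0,0,-0.138,0.951,0.667,1,0,0,0,-0.138,0.951,0.667,1,0,0,0,0,0,0,1,0,0,0,0,0,0,1,0,0,0,0,0,0,1]'
python3 - <<'E'
from fit import *
np.set_printoptions(precision=3,suppress=True)
o,B=bin_T((579.2,4.8,.011,.4));Rt=B*R.from_euler("x",np.pi)
x=get_obs();delta(o+B.apply([0,0,20+11.3]),Rt)
print("in face frame",B.inv().apply(x["tool_pos"]-o),x["contact_force"],x["moment"],x["finger_force"])
im=capture("wrist");m=camera_model("wrist");save("w4.png",im)
T=R.from_euler("xyz",x["tcp_rot"]);L=lambda p:x["tool_pos"]+T.apply(p)
print("expected far plate top edge",proj(m,[L([55,-65,5.3]),L([55,65,5.3])]))
E
```

```text
time: 11.85
tool_pos: [602.1, 6.1, 189.3]
tcp_rot: [-3.138, 0.005, 0.294]
contact_force: [0.4, -0.5, -2.1]
grip_width: 14.1
finger_force: 30.0
time: 12.75
tool_pos: [603.2, 4.5, 191.2]
tcp_rot: [-3.141, -0.398, 0.012]
contact_force: [-0.7, 0.0, -1.9]
grip_width: 13.9
finger_force: 30.0
t 12.75 pos [603.164   4.466 191.164] shift [ 0.04  -0.019  1.98 ] rot [-0.009  0.033  0.008]
in face frame [-1.065 -0.597 90.713] [-0.7    0.024 -1.854] [ 0.008  0.371 -0.003] 29.998279809951782
expected far plate top edge [[163.179 163.357]
 [401.006 163.056]]
```

View pics/w4.png

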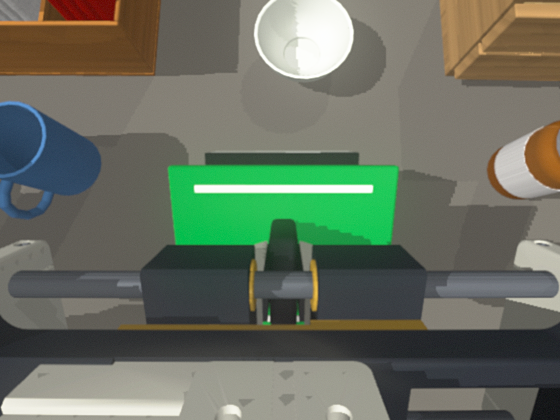

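The cover is held with its far edge at (168,166)–(398,166). It looks slightly farther off than predicted, which is either calibration or a small pitch in the grip. I'll approach, then use contact forces and moment to judge whether it is parallel.

```bash
python3 -m pendant '[0.04,-0.02,0.5,0,0.03,0,1,0,0,0.7,0,0,0,1,0,0,0.7,0,0,0,1,0,0,0.3,0,0,0,1,0,0,0,0,0,0,1,0,0,0,0,0,0,1]'
cat > st.py <<'E'
from fit import *
np.set_printoptions(precision=2,suppress=True)
o,B=bin_T((579.2,4.8,.011,.4));x=get_obs();T=R.from_euler("xyz",x["tcp_rot"])
print(round(x["time"],2),"face",B.inv().apply(x["tool_pos"]-o)-[0,0,11.3],"Ft",T.inv().apply(x["contact_force"]),"Mt",T.inv().apply(x["moment"]),"grip",x["finger_force"],"ori err",((B*R.from_euler("x",np.pi)).inv()*T).as_rotvec())
E
python3 st.py;python3 -m pendant '[0,0,0.1,0,0,0,1,0,0,0.05,0,0,0,1,0,0,0,0,0,0,1]';python3 st.py
```

```text
time: 13.4
tool_pos: [630.0, 5.5, 131.7]
tcp_rot: [-3.141, -0.402, 0.011]
contact_force: [-0.3, 0.0, -0.3]
grip_width: 13.8
finger_force: 30.0
13.4 face [ 0.51  0.09 14.22] Ft [-0.39 -0.03  0.14] Mt [-0.04 -0.4   0.02] grip 29.998329877853394 ori err [0. 0. 0.]
time: 13.7
tool_pos: [631.5, 5.5, 127.5]
tcp_rot: [-3.141, -0.402, 0.011]
contact_force: [0.3, 0.4, -2.3]
grip_width: 14.1
finger_force: 30.0
13.7 face [0.28 0.09 9.74] Ft [-0.62 -0.36  2.23] Mt [ 0.03 -0.4   0.  ] grip 29.99832183122635 ori err [0. 0. 0.]
```

```bash
for i in 1; do python3 -m pendant '[0,0,0.07,0,0,0,1,0,0,0.07,0,0,0,1,0,0,0,0,0,0,1]' >/dev/null;python3 st.py;done;python3 -m pendant '[0,0,0.06,0,0,0,1,0,0,0,0,0,0,1,0,0,0,0,0,0,1]'>/dev/null;python3 st.py;python3 -m pendant '[0,0,0.05,0,0,0,1,0,0,0,0,0,0,1,0,0,0,0,0,0,1]'>/dev/null;python3 st.py
```

```text
14.0 face [-0.13  0.12  4.96] Ft [-1.1   1.16  0.54] Mt [ 0.02 -0.37 -0.  ] grip 29.99825119972229 ori err [0. 0. 0.]
14.3 face [0.06 0.12 3.37] Ft [-0.85  0.22  1.37] Mt [ 0.02 -0.36 -0.  ] grip 29.9982887506485 ori err [0. 0. 0.]
14.6 face [0.13 0.16 1.94] Ft [-0.19 -0.51  1.31] Mt [ 0.05 -0.41  0.06] grip 29.998682141304016 ori err [0. 0. 0.]
```

```bash
for i in 1; do python3 -m pendant '[0,0,0.05,0,0,0,1,0,0,0,0,0,0,1,0,0,0,0,0,0,1]'>/dev/null;python3 st.py;done;python3 -m pendant '[0,0,0.05,0,0,0,1,0,0,0,0,0,0,1,0,0,0,0,0,0,1]'>/dev/null;python3 st.py
```

```text
14.9 face [0.2  0.13 0.59] Ft [-1.23  0.46 -2.22] Mt [ 0.12 -0.56 -0.01] grip 30.000341534614563 ori err [0. 0. 0.]
15.2 face [ 0.23  0.13 -0.84] Ft [-0.4   0.45 -4.77] Mt [ 0.07 -0.73  0.  ] grip 30.00060349702835 ori err [0. 0. 0.]
```

Contact starts near z = +1 mm, and the moment shift puts it at the lower edge (lever about −53 mm). The lean is therefore slightly less than I set, so I'll turn the upper edge down in small steps.

```bash
for i in 1; do python3 -m pendant '[0,0,0.03,0,-0.25,0,1,0,0,0,0,0,0,1,0,0,0,0,0,0,1]'>/dev/null;python3 st.py;done;python3 -m pendant '[0,0,0.03,0,-0.25,0,1,0,0,0,0,0,0,1,0,0,0,0,0,0,1]'>/dev/null;python3 st.py
```

```text
15.5 face [ 0.42  0.12 -1.96] Ft [-0.28 -0.23 -5.65] Mt [ 0.1  -0.57  0.06] grip 30.000867247581482 ori err [ 0.   -0.02  0.  ]
15.8 face [ 0.37  0.1  -2.74] Ft [-2.26  0.68 -7.7 ] Mt [ 0.1  -0.18  0.  ] grip 30.001230239868164 ori err [ 0.   -0.03  0.  ]
```

```bash
python3 -m pendant '[0,0,0.025,0,0.1,0,1,0,0,0,0,0,0,1,0,0,0,0,0,0,1]'>/dev/null;python3 st.py;for i in 1 2 3; do python3 -m pendant '[0,0,0,0,0,0,1,0,0,0,0,0,0,1]'>/dev/null;python3 st.py;done
python3 - <<'E'
from fit import *
for c in("top","scene"): save(c+"2.png",capture(c))
it=cv2.imread("pics/top2.png");sc=cv2.imread("pics/scene2.png")
o=np.zeros((480,790,3),np.uint8);o[:480,:360]=cv2.resize(it[135:255,200:290],None,fx=4,fy=4,interpolation=2);o[:400,370:790]=cv2.resize(sc[195:295,245:350],None,fx=4,fy=4,interpolation=2);cv2.imwrite("pics/end.png",o)
E
```

```text
16.1 face [ 0.4   0.08 -3.32] Ft [-1.97  0.85 -7.44] Mt [ 0.11 -0.41 -0.04] grip 30.00143676996231 ori err [ 0.   -0.03  0.  ]
16.3 face [ 0.39  0.1  -3.33] Ft [ 0.05 -0.72 -7.56] Mt [ 0.07 -0.46 -0.03] grip 30.001494884490967 ori err [ 0.   -0.03  0.  ]
16.5 face [ 0.4   0.13 -3.29] Ft [-1.26 -0.08 -8.44] Mt [ 0.07 -0.37 -0.01] grip 30.001405477523804 ori err [ 0.   -0.03  0.  ]
16.7 face [ 0.38  0.09 -3.32] Ft [-1.96 -0.08 -7.21] Mt [ 0.06 -0.42 -0.01] grip 30.001367032527924 ori err [ 0.   -0.03  0.  ]
```

View pics/end.png

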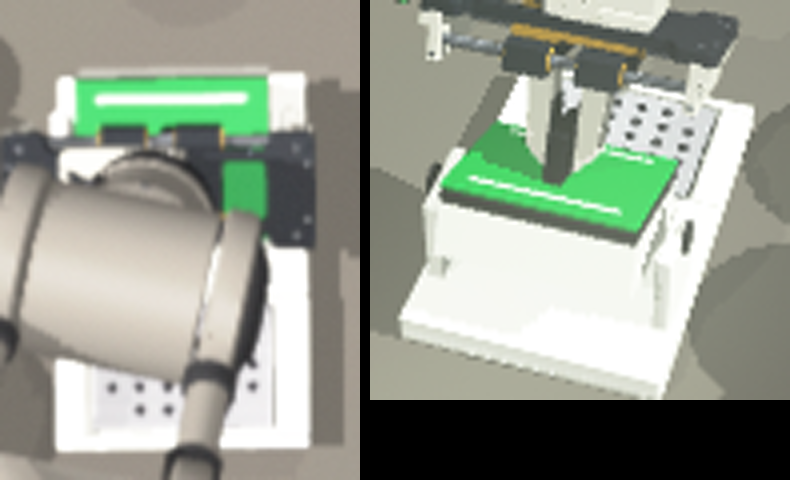

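The final views show the cover centred on the bin, with an even black seal line along its rear and right edges. Contact is steady at about 9 N with the moment back at its baseline, and the grip is 30 N per pad, so I'm handing in.

```bash
python3 -c "
from plant import *
print(close_job())"
```

```text
the job is handed in; nothing more can be done
None
```

The job is handed in: the grate is pressed level, and the green cover is gripped by its fin and pressed flush onto the sloped bin at about 9 N; the hand-in returned no verdict.

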